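Put the tall tumbler to dry on its peg

TASK

Take the tall steel tumbler that lies rinsed in the wire drainer, turn it upside down and lower it over the tall wooden peg until its rim is down at the peg's wooden foot, and only then let go, so that it is left standing there mouth down around the peg. Leave the short tumbler in the drainer and the short peg alone.

Things in the scene. Friction and masses are not known exactly. Their poses are not given: they have to be found in the camera images.
- tall_tumbler: Steel tumbler, 0.1 to 0.22 kg: straight round cup, outside diameter 58 mm, 105 mm long, wall 3 mm, bottom 5 mm. Lies in one of the drainer's bays, mouth roughly towards +y (robot's left, up to 0.3 rad off) and sloping 20 degrees down. Origin: centre of the mouth, in the rim's plane (50 mm above the table at the start); z: along the cup's axis, out of the mouth (closed bottom at z = -105 mm).
- short_tumbler: Bystander, stays in the drainer: steel tumbler of the same diameter (58 mm) but only 65 mm long, lying the same way in the other bay; which bay varies. Origin: centre of its mouth; z out of the mouth.
- drainer: Fixed wooden tray 190 x 250 x 12 mm with two wire bays 130 mm apart. Each bay: two 8 mm wires under the cup, 18 mm either side of its axis, sloping 20 degrees down along +x, and a low cross wire that stops the lower part of the rim; the cup's sides and top are free. Origin: centre of the tray's underside; x: the way the cups' mouths point, z up.
- tall_stand: Fixed drying peg: square wooden foot 100 x 100 x 15 mm with an upright round peg, 18 mm in diameter, in its centre, rising 80 mm above the foot (95 mm above the table). Origin: centre of the foot's underside; z up. A like stand with a 40 mm peg is a bystander; which of the two stands nearer the drainer varies.
Things that resemble listed ones, but are neither listed nor needed, are in the scene too. What is shaped like the tall_tumbler but black is not meant.

How it is judged:
On the way:
1. the tall tumbler, still held by the fingers, is upside down (within 20 degrees) around the tall peg with the centre of its mouth less than 25 mm above the foot (contact force between the fingers and tall_tumbler above 0.5 N and angle between tall_tumbler's own z axis and vertical above 2.79 rad and horizontal distance between tall_tumbler and tall_stand below 0.025 m and z of tall_tumbler in the frame of tall_stand below 0.04 m), for 0.1 s.
At the end, for the whole second after the job is handed in: The tall tumbler stands at rest upside down (within 10 degrees) around the tall peg, its mouth centred on the peg within 25 mm and its rim on the foot (within 6 mm); the short tumbler is within 30 mm of where it began (angle between tall_tumbler's own z axis and vertical above 2.97 rad and horizontal distance between tall_tumbler and tall_stand below 0.025 m and z of tall_tumbler in the frame of tall_stand below 0.021 m and linear speed of tall_tumbler below 0.02 m/s and distance of short_tumbler from where it was at the start of the episode below 0.03 m); the robot touches nothing.
It fails at once if the short tumbler is moved more than 30 mm (distance of short_tumbler from where it was at the start of the episode above 0.03 m).
It also fails if it takes over 40 s, if anything falls off the work surface, if the arm or the gripper's body presses on something with over 40 N, if the wrist force passes 120 N, or if a joint passes its speed limit or range.

ROBOT

A 7-joint arm with a two-finger parallel gripper is mounted at the origin on the work surface. World frame = base frame: x ahead of the robot, y to its left, z up, the work surface at z = 0. Lengths are in m, angles in rad, forces in N, time in s.
With the tool pointing down it reaches from about 0.4 to 0.85 m from the base axis. Payload 10.4 kg.
Tool frame: the origin (TCP) lies on the front face of the gripper's body, between the roots of the fingers; the fingertips stand 73 mm ahead of it and the grasp point (between the pads) lies 54 mm ahead of it; z points along the fingers, y is the line along which they close (so a half turn about z gives the same grasp; the last joint's range is limited). The gripper opens to 85 mm and grips with 20 to 120 N. Pads are 22 mm wide; open, the fingers measure 114 mm over their backs; the gripper's body (76 mm by 85 mm) begins 54 mm behind the grasp point. The pads swing forward as they close: fully open they stand 13 mm farther back than shut.
Start: joints at [-1.269, 0.332, -0.065, 1.46, 0.022, 1.35, -0.088], TCP at [0.199, 0.592, 0.304] pointing down, gripper open.
Joint ranges: [-2.6, 2.6], [-0.5, 2.12], [-1.47, 1.34], [0.16, 2.42], [-1.27, 4.41], [0.06, 2.06], [-2.6, 2.6]. Speed limits (rad/s): [2.22, 2.22, 2.79, 2.79, 3.14, 3.14, 3.14].

INTERFACE

Orientations are given as a unit quaternion [x, y, z, w].
In Python, from workcell import manip gives the robot as it stands.
- The arm moves only by the shell command python3 -m jog 'ROWS' [FORCE]. ROWS is JSON, a list of rows, each an object with "grip": the gripper command: -1 is fully open, 1 is shut, values between are in proportion; "slide": the shift along the tool's x, y, z in cm, a list of three; "yaw": the turn about the tool's z in rad. A call has 1 to 8 rows; each row shifts and turns the commanded pose from where the row before left it, along the tool's axes as they then stand; what a row does not reach is not made up. A row lasts 1/10 s, in which the tool goes at most 50 mm and 8.59 degrees, less where a joint would pass 70% of its speed; a pose out of reach is approached as far as the arm can. A call with a gripper value outside its range is refused whole. The fingers move at their own pace and stop on an object; FORCE is the grip in N (left out, the last holds). Time passes only in rows, so rows that do not move let the fingers close. It gives the time, the measured TCP pose, the force, the opening and the grip force at its end, in the units of the state.
- manip.get_obs(): the state, without advancing time (a new reading comes with each control period).
- manip.camera(name): name is "side" or "top" or "wrist"; returns the picture (480x640x3 uint8, blue, green, red); there is no depth.
- manip.calibration(name): a dict with "vfov" (degrees; the focal length in pixels is half the picture's height over the tangent of half this angle, whatever the lens; pixels are square), "cx", "cy" (the principal point, pixels), "k1" (the pictures are not rectified: a ray, as slopes to the right and down, at radius r is drawn at 1 + k1 r^2 times it, then the intrinsics apply), "camera_from_world" (4x4, takes a point from world to camera coordinates). Camera axes: x right, y down, z forward; pixel columns grow to the right and rows downward; lengths in m; the calibration is good to about 2 mm. A picture is of the moment at which its call begins: read the wrist's pose just before it. calibration takes no time and is no camera call; for the wrist camera it gives the pose at the moment of the call.
- manip.hand_in(): hands the job in; it is judged then, once.
Trained networks look in the newest picture that a camera, given by its name, has taken for a name from the list of things; names that differ only in an ending like _2 or _b are one class to them, and where a whole thing is asked for, a point or a joint stands for the part that bears it (a point fixed in the world has none). Each returns a list of dicts, best first, with "conf" (0 to 1); they miss things now and then, are a little off and sometimes report something else, mostly with a low value. They report only what shows in the picture. A call takes as long as a camera call. They do not tell look-alikes from the thing itself.
- manip.masks_of(thing, camera): "region" (480x640 bool, what is visible of it) and "centre" ([column, row] in pixels, amid what is visible of it).
The state is a dict: "clock": time; "joint_pos": joint angles; "joint_velocities": joint speeds; "tau": joint torques, N m; "position": TCP position; "ee_rot": TCP orientation; "ft_force": force on the tool from outside, world axes, zero at the start; "torque": the same for the moment, N m; "grip_width": opening from 0.0 (shut) to 1.0 (fully open); "grasp_force": force on a finger pad.
Only numpy, scipy, OpenCV 4.12 (cv2) and the standard library are available. Lean on these libraries where they do the work, as an engineer would, in place of code of your own. Each camera call takes 0.05 s, during which the arm holds its last target. There are 200 camera calls.

## Working session

There is one attempt and no reset: what is moved stays moved. The work goes in short steps, Python scripts to look and compute and a shell command to move; the robot and the scene stay as the last step left them, time stands still between calls to the robot, and variables do not carry over. Pictures are saved under pics/ and viewed, at most 10 in all, crops included, and the job is handed in when it is done.

```bash
mkdir -p pics; ls
python3 - <<'E'
from workcell import manip
import cv2,numpy as np
o=manip.get_obs();print({k:np.round(v,3).tolist() for k,v in o.items()})
a=manip.camera("top");b=manip.camera("side")
cv2.imwrite("pics/top.png",a);cv2.imwrite("pics/side.png",b)
for c in("top","side"):
  k=manip.calibration(c);print(c,k)
  for t in("tall_tumbler","short_tumbler","drainer","tall_stand"):
    for m in manip.masks_of(t,c):
      ys,xs=np.nonzero(m["region"]);print(c,t,round(m["conf"],2),np.round(m["centre"]),len(xs),(xs.min(),xs.max(),ys.min(),ys.max()) if len(xs) else 0)
E
```

```text
pics
{'clock': 0.0, 'joint_pos': [-1.269, 0.333, -0.065, 1.461, 0.022, 1.35, -0.089], 'joint_velocities': [-0.002, 0.001, -0.001, -0.001, -0.001, -0.003, -0.001], 'tau': [-0.0, -62.544, 0.049, -39.162, 0.016, 0.01, 0.0], 'position': [0.199, 0.592, 0.303], 'ee_rot': [0.162, 0.987, -0.001, -0.0], 'ft_force': [-0.125, -0.393, -0.122], 'torque': [-0.043, 0.039, -0.033], 'grasp_force': 0.0, 'grip_width': 1.001}
top {'vfov': 51.68009664708135, 'cx': 316.15428117823944, 'cy': 245.3950578521233, 'k1': 0.00607409279413669, 'camera_from_world': array([[ 0.00786872, -0.9999242 ,  0.0094696 ,  0.0010293 ],
       [-0.9914187 , -0.00903683, -0.13041204,  0.48380237],
       [ 0.13048773, -0.00836216, -0.99141466,  0.89771861],
       [ 0.        ,  0.        ,  0.        ,  1.        ]])}
top tall_tumbler 0.77 [110. 260.] 2017 (np.int64(80), np.int64(145), np.int64(231), np.int64(287))
top tall_tumbler 0.77 [195. 363.] 1952 (np.int64(176), np.int64(213), np.int64(331), np.int64(394))
top tall_tumbler 0.76 [223. 248.] 2075 (np.int64(191), np.int64(257), np.int64(228), np.int64(271))
top short_tumb
[... 655 characters left out ...]
035169e-01],
       [ 0.00000000e+00,  0.00000000e+00,  0.00000000e+00,
         1.00000000e+00]])}
side tall_tumbler 0.85 [274. 461.] 2980 (np.int64(217), np.int64(310), np.int64(425), np.int64(479))
side tall_tumbler 0.79 [294. 321.] 2863 (np.int64(261), np.int64(326), np.int64(283), np.int64(360))
side tall_tumbler 0.57 [423. 391.] 3260 (np.int64(383), np.int64(462), np.int64(369), np.int64(414))
side short_tumbler 0.86 [222. 301.] 1587 (np.int64(194), np.int64(245), np.int64(275), np.int64(328))
side drainer 0.75 [261. 341.] 10349 (np.int64(168), np.int64(354), np.int64(263), np.int64(408))
side tall_stand 0.57 [344. 186.] 1311 (np.int64(323), np.int64(370), np.int64(154), np.int64(202))
```

View pics/top.png

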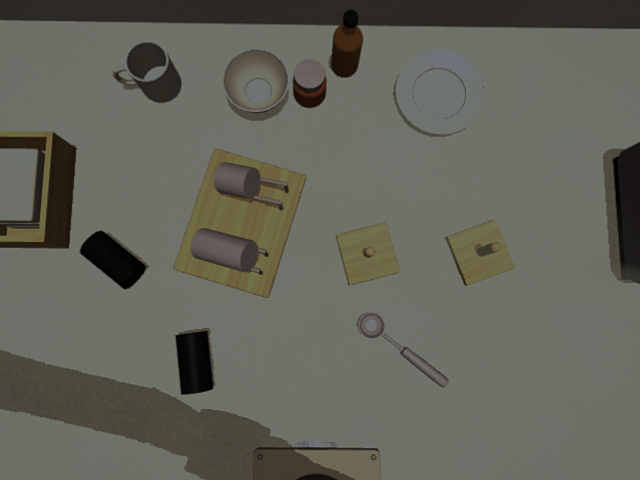

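View pics/side.png

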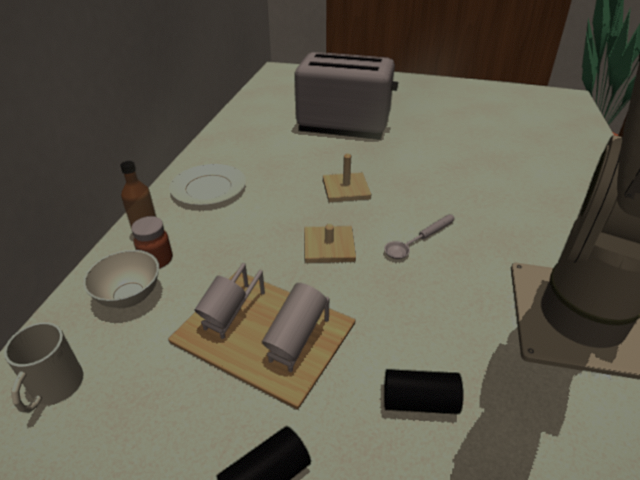

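The top view shows the tall steel tumbler at (223,248) with its closed bottom to the right and mouth to the left (+y), and the short tumbler at (238,180). The tall peg is the right-hand or far stand: its tip is at (495,247) in top and about (347,157) in side. The black look-alikes lie on the table. I'll fit the known shapes to the masks in both views.

```bash
cat > h.py <<'E'
import numpy as np,cv2
from workcell import manip
from scipy.optimize import minimize
def proj(k,P):
    M=k["camera_from_world"];q=P@M[:3,:3].T+M[:3,3];s=q[:,:2]/q[:,2:]
    s=s*(1+k["k1"]*(s**2).sum(1,keepdims=True));f=240/np.tan(np.radians(k["vfov"]/2))
    return s*f+[k["cx"],k["cy"]]
T=np.linspace(0,2*np.pi,40)
def circ(c,a,r):
    a=a/np.linalg.norm(a);u=np.cross(a,[.3,.5,.81]);u/=np.linalg.norm(u);v=np.cross(a,u)
    return c+r*(np.outer(np.cos(T),u)+np.outer(np.sin(T),v))
def cup(p):      # x,y of mouth centre, yaw from +y
    t=np.radians(20);a=np.array([-np.sin(p[2])*np.cos(t),np.cos(p[2])*np.cos(t),-np.sin(t)])
    c=np.array([p[0],p[1],.05]);return [np.vstack([circ(c,a,.029),circ(c-.105*a,a,.029)])]
def stand(p):
    s=.05*np.array([[1,1],[1,-1],[-1,-1],[-1,1]]);R=np.array([[np.cos(p[2]),-np.sin(p[2])],[np.sin(p[2]),np.cos(p[2])]])
    q=s@R.T+p[:2];z=np.array([0,0,1.]);c=np.array([p[0],p[1],0])
    return [np.vstack([np.c_[q,0*q[:,0]],np.c_[q,0*q[:,0]+.015]]),np.vstack([circ(c+.015*z,z,.009),circ(c+.095*z,z,.009)])]
def render(k,hulls):
    m=np.zeros((1920,2560),np.uint8)
    for h in hulls: cv2.fillConvexPoly(m,cv2.convexHull(np.round(proj(k,h)*4+1.5).astype(np.int32)),1)
    return cv2.resize(m*255,(640,480),interpolation=cv2.INTER_AREA)/255.
def fit(model,obs,p0):  # obs: [(calib,mask)]
    def cost(p): return sum(np.abs(render(k,model(p))-m).sum()/m.sum() for k,m in obs)
    r=minimize(cost,p0,method="Nelder-Mead",options=dict(initial_simplex=np.array(p0)+np.array([[0,0,0],[.03,0,0],[0,.03,0],[0,0,.3]]),xatol=1e-4,fatol=1e-4))
    return r.x,r.fun
def near(t,c,px):
    return min(manip.masks_of(t,c),key=lambda m:np.hypot(*(np.array(m["centre"])-px)))["region"]
E
python3 - <<'E'
from h import *
manip.camera("top");manip.camera("side");k={c:manip.calibration(c) for c in("top","side")}
for n,mod,t,s,p0 in(("tall_tumbler",cup,(223,248),(294,321),(.47,.2,-.2)),("tall_stand",stand,(483,250),(344,186),(.48,-.3,.3))):
    ms={"top":near(n,"top",t),"side":near(n,"side",s)}
    for cs in (["top","side"],["top"],["side"]):
        print(n,cs,fit(mod,[(k[c],ms[c]) for c in cs],p0))
E
```

```text
tall_tumbler ['top', 'side'] (array([ 2.16419753, -2.05925926,  1.75061728]), np.float64(2.0))
tall_tumbler ['top'] (array([ 0.67460609, -0.0639039 ,  1.25589571]), np.float64(1.93983519185006))
tall_tumbler ['side'] (array([ 1.86, -2.42,  4.1 ]), np.float64(1.0))
tall_stand ['top', 'side'] (array([ 0.47845502, -0.30863369,  0.35212951]), np.float64(0.17701309871287468))
tall_stand ['top'] (array([ 0.47670697, -0.30952603,  0.35171554]), np.float64(0.05844037096703967))
tall_stand ['side'] (array([ 0.47939097, -0.30838912,  0.33004173]), np.float64(0.0890981582314261))
```

Run:
```python
from h import *
for c in("top","side"): manip.camera(c)
k={c:manip.calibration(c) for c in("top","side")}
ms={"top":near("tall_tumbler","top",(223,248)),"side":near("tall_tumbler","side",(294,321))}
for c in ms: print(c,np.argwhere(ms[c]).mean(0)[::-1],proj(k[c],cup((.47,.22,-.2))[0]).mean(0))
for cs in (["top","side"],["top"],["side"]):
    p,e=fit(cup,[(k[c],ms[c]) for c in cs],(.48,.22,.2)); print(cs,p,e)
```

```text
top [224.44736842 249.49006951] [223.92787043 254.67098052]
side [294.26642729 321.38922801] [301.82495912 323.33199821]
['top', 'side'] [ 0.48555472  0.21826019 -0.28459808] 0.1349399236498801
['top'] [ 0.4833764   0.21707071 -0.27668639] 0.04746577876433592
['side'] [ 0.48744349  0.2181179  -0.29295723] 0.038725666209032984
```

Fitted poses:
- **Tumbler:** mouth at (0.486, 0.218), axis (0.28, 0.96), closed bottom at about (0.458, 0.124, 0.086).
- **Tall stand:** (0.478, -0.309).

The hand can't tilt. So I'll grip near the closed end and pivot the cup, using gravity and the stop wire.

```bash
python3 -m jog '[{"grip":-1,"slide":[-3.3,-2.9,0],"yaw":0},{"grip":-1,"slide":[-3.3,-2.9,0],"yaw":0},{"grip":-1,"slide":[-3.3,-2.9,0],"yaw":0},{"grip":-1,"slide":[-3.3,-2.9,0],"yaw":0},{"grip":-1,"slide":[-3.3,-2.9,0],"yaw":0},{"grip":-1,"slide":[-3.3,-2.9,0],"yaw":0},{"grip":-1,"slide":[-3.3,-2.9,0],"yaw":0},{"grip":-1,"slide":[-3.3,-2.9,0],"yaw":0}]' 20
python3 -m jog '[{"grip":-1,"slide":[-3.3,-2.8,0],"yaw":0},{"grip":-1,"slide":[-3.3,-2.8,0],"yaw":0},{"grip":-1,"slide":[-3.3,-2.8,0],"yaw":0},{"grip":-1,"slide":[-3,-2.8,0],"yaw":0},{"grip":-1,"slide":[0,0,0],"yaw":0.14},{"grip":-1,"slide":[0,0,0],"yaw":0.14},{"grip":-1,"slide":[0,0,0],"yaw":0.14},{"grip":-1,"slide":[0,0,0],"yaw":0.14}]' 20
python3 -m jog '[{"grip":-1,"slide":[0,0,0],"yaw":0.14},{"grip":-1,"slide":[0,0,0],"yaw":0.14},{"grip":-1,"slide":[0,0,0],"yaw":0.14},{"grip":-1,"slide":[0,0,0],"yaw":0.14},{"grip":-1,"slide":[0,0,0],"yaw":0.14},{"grip":-1,"slide":[0,0,0],"yaw":0.14},{"grip":-1,"slide":[0,0,0],"yaw":0.13},{"grip":-1,"slide":[0,0,0],"yaw":0}]' 20
python3 - <<'E'
from h import *
o=manip.get_obs();from scipy.spatial.transform import Rotation as R
r=R.from_quat(o["ee_rot"]).as_matrix();print(np.round(r,3),"tool-frame cm to go",100*r.T@(np.array([.4625,.1398,.130])-o["position"]),o["joint_pos"])
cv2.imwrite("pics/w1.png",manip.camera("wrist"))
E
```

```text
clock: 1.8
position: [0.3762, 0.2865, 0.3042]
ee_rot: [0.162, 0.987, 0.0, 0.0]
ft_force: [0.9, 0.3, 0.6]
grip_width: 1.001
grasp_force: 0.0
clock: 2.6
position: [0.4622, 0.1408, 0.304]
ee_rot: [0.431, 0.902, 0.0, 0.0]
ft_force: [0.1, 0.3, 0.2]
grip_width: 0.999
grasp_force: 0.0
clock: 3.4
position: [0.4621, 0.1409, 0.304]
ee_rot: [0.801, 0.599, 0.0, -0.0]
ft_force: [0.7, 0.0, -0.2]
grip_width: 1.0
grasp_force: 0.0
[[ 0.282  0.959  0.   ]
 [ 0.959 -0.282  0.   ]
 [ 0.     0.    -1.   ]] tool-frame cm to go [-0.10253068  0.06673216 17.40324572] [-7.33099568e-01  4.29044058e-03  3.46219528e-01  1.84009708e+00
 -1.69483427e-03  1.29713092e+00 -6.72507573e-01]
```

View pics/w1.png

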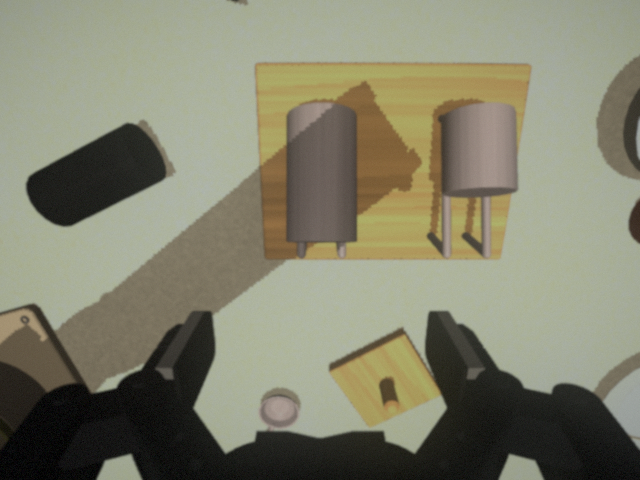

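The wrist view shows the tall cup straight ahead: columns 287–357, with its bottom at row 241. It lines up with the fingers, so I'll descend and close gently.

```bash
python3 -m jog '[{"grip":-1,"slide":[0,0,3.5],"yaw":0},{"grip":-1,"slide":[0,0,3.5],"yaw":0},{"grip":-1,"slide":[0,0,3.5],"yaw":0},{"grip":-1,"slide":[0,0,3],"yaw":0},{"grip":-1,"slide":[0,0,2],"yaw":0},{"grip":-1,"slide":[0,0,1.9],"yaw":0},{"grip":-1,"slide":[0,0,0],"yaw":0},{"grip":0,"slide":[0,0,0],"yaw":0}]' 20
python3 -m jog '[{"grip":1,"slide":[0,0,0],"yaw":0},{"grip":1,"slide":[0,0,0],"yaw":0},{"grip":1,"slide":[0,0,0],"yaw":0},{"grip":1,"slide":[0,0,0],"yaw":0},{"grip":1,"slide":[0,0,0],"yaw":0}]' 20
```

```text
clock: 4.25
position: [0.4623, 0.1409, 0.1303]
ee_rot: [0.799, 0.601, -0.0, 0.0]
ft_force: [0.5, -0.3, 0.4]
grip_width: 0.859
grasp_force: 0.0
clock: 4.75
position: [0.4632, 0.1412, 0.1311]
ee_rot: [0.8, 0.6, 0.001, 0.0]
ft_force: [2.6, -0.1, 7.3]
grip_width: 0.686
grasp_force: 22.1
```

```bash
python3 -m jog '[{"grip":1,"slide":[1.1,0,-1.15],"yaw":0},{"grip":1,"slide":[1.3,0,-0.95],"yaw":0},{"grip":1,"slide":[0,0,0],"yaw":0}]' 20
python3 - <<'E'
from h import *
a=manip.camera("side");cv2.imwrite("pics/s2.png",cv2.resize(a[220:420,150:430],None,fx=2.5,fy=2.5))
E
```

```text
clock: 5.05
position: [0.4692, 0.1645, 0.1526]
ee_rot: [0.8, 0.6, -0.0, 0.0]
ft_force: [-2.5, -6.3, 7.2]
grip_width: 0.686
grasp_force: 24.7
```

View pics/s2.png

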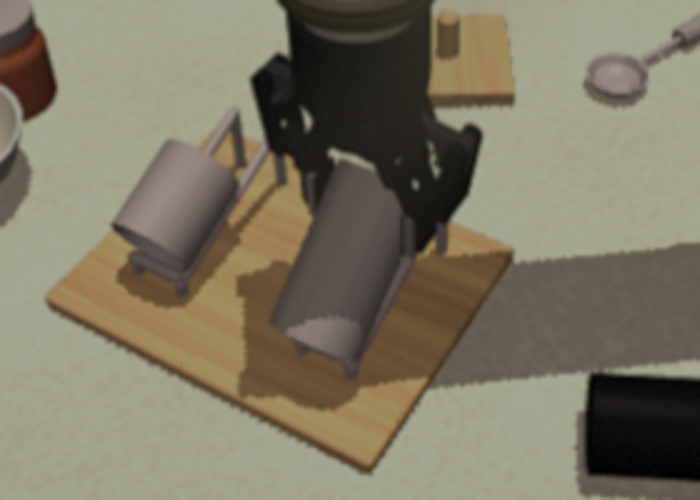

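In the side crop the cup, its lower rim near (330,345), is held at the top and already steeper. The rim stays on the stop wire with about 7 N of load, so I'll continue the arc.

```bash
python3 -m jog '[{"grip":1,"slide":[1.45,0,-0.7],"yaw":0},{"grip":1,"slide":[1.55,0,-0.45],"yaw":0},{"grip":1,"slide":[1.6,0,-0.2],"yaw":0},{"grip":1,"slide":[0,0,0],"yaw":0}]' 20
python3 -m jog '[{"grip":1,"slide":[1.6,0,0.1],"yaw":0},{"grip":1,"slide":[1.6,0,0.3],"yaw":0},{"grip":1,"slide":[0,0,0],"yaw":0}]' 20
python3 - <<'E'
from h import *
a=manip.camera("side");cv2.imwrite("pics/s3.png",cv2.resize(a[220:420,150:430],None,fx=2.5,fy=2.5))
E
```

```text
clock: 5.5
position: [0.482, 0.2103, 0.166]
ee_rot: [0.799, 0.601, 0.0, -0.0]
ft_force: [-4.4, -2.2, 13.5]
grip_width: 0.683
grasp_force: 30.7
clock: 5.8
position: [0.4905, 0.2418, 0.1614]
ee_rot: [0.799, 0.601, 0.0, -0.001]
ft_force: [-3.0, 2.9, 8.3]
grip_width: 0.681
grasp_force: 31.0
```

View pics/s3.png

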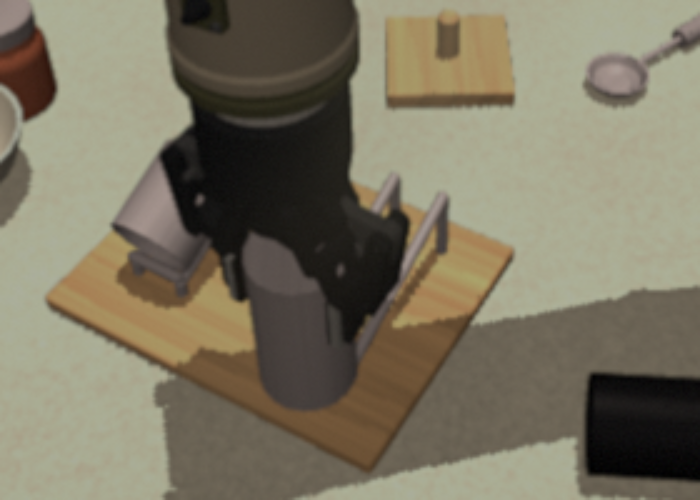

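The cup now stands nearly upright, mouth down, with its rim at about (307,390) in the crop. I'll lift it and carry it over to the tall peg.

```bash
python3 -m jog '[{"grip":1,"slide":[0,0,-1],"yaw":0},{"grip":1,"slide":[0,0,-2.5],"yaw":0},{"grip":1,"slide":[0,0,-3.5],"yaw":0},{"grip":1,"slide":[0,0,-3.5],"yaw":0},{"grip":1,"slide":[0,0,-3],"yaw":0},{"grip":1,"slide":[-1.5,0.4,-1],"yaw":0},{"grip":1,"slide":[-3,0.8,0],"yaw":0},{"grip":1,"slide":[-4,1.1,0],"yaw":0}]' 25
python3 -m jog '[{"grip":1,"slide":[-4.5,1.2,0],"yaw":0},{"grip":1,"slide":[-4.5,1.2,0],"yaw":0},{"grip":1,"slide":[-4.5,1.2,0],"yaw":0},{"grip":1,"slide":[-4.5,1.2,0],"yaw":0},{"grip":1,"slide":[-4.5,1.2,0],"yaw":0},{"grip":1,"slide":[-4.5,1.2,0],"yaw":0},{"grip":1,"slide":[-4.5,1.2,0],"yaw":0},{"grip":1,"slide":[-4,1.1,0],"yaw":0}]' 25
python3 -m jog '[{"grip":1,"slide":[-4,1.1,0],"yaw":0},{"grip":1,"slide":[-3,0.8,0],"yaw":0},{"grip":1,"slide":[-1.5,0.4,0],"yaw":0},{"grip":1,"slide":[0,0,0],"yaw":0},{"grip":1,"slide":[0,0,0],"yaw":0}]' 25
python3 - <<'E'
from h import *
o=manip.get_obs();from scipy.spatial.transform import Rotation as R
r=R.from_quat(o["ee_rot"]).as_matrix();print(np.round(r,3),"cm to go",100*r.T@(np.array([.478,-.309,.15])-o["position"]))
a=manip.camera("side");b=manip.camera("top");cv2.imwrite("pics/s4.png",np.hstack([cv2.resize(a[40:240,260:440],None,fx=2,fy=2),cv2.resize(b[150:350,400:600],None,fx=2,fy=2)]))
k=manip.calibration("side");g=o["position"]
for z in (.095,.015):print("peg",z,proj(k,np.array([[.478,-.309,z]])))
cc=[m for m in manip.masks_of("tall_tumbler","side") if m["centre"][1]<260]
for m in cc: print(m["conf"],m["centre"],m["region"].sum(),cv2.boundingRect(m["region"].astype(np.uint8)),cv2.minAreaRect(np.argwhere(m["region"])[:,::-1].astype(np.float32)))
E
```

```text
clock: 6.65
position: [0.4881, 0.1503, 0.3051]
ee_rot: [0.799, 0.601, -0.001, -0.0]
ft_force: [0.5, -0.6, -1.2]
grip_width: 0.681
grasp_force: 30.3
clock: 7.45
position: [0.4788, -0.2195, 0.305]
ee_rot: [0.801, 0.599, -0.0, -0.001]
ft_force: [0.4, 0.6, -1.9]
grip_width: 0.684
grasp_force: 30.3
clock: 7.95
position: [0.4781, -0.3046, 0.3047]
ee_rot: [0.8, 0.599, -0.0, -0.001]
ft_force: [0.1, 0.7, -1.5]
grip_width: 0.683
grasp_force: 30.3
[[ 0.281  0.96  -0.002]
 [ 0.96  -0.281  0.001]
 [ 0.001 -0.002 -1.   ]] cm to go [-0.43372944  0.14286438 15.47306187]
peg 0.095 [[347.89333092 153.75747458]]
peg 0.015 [[346.71810647 183.77570228]]
0.97 [348.9, 100.0] 1416 (337, 68, 28, 59) ((350.5, 97.0), (58.0, 27.0), 90.0)
```

View pics/s4.png

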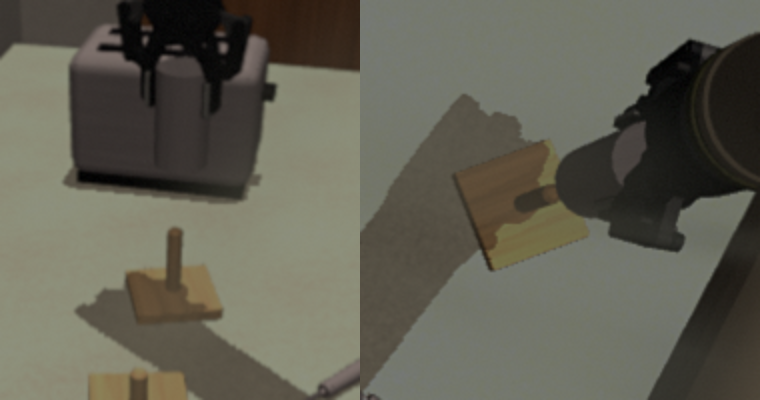

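Run:
```python
from h import *
from scipy.spatial.transform import Rotation as R
o=manip.get_obs();r=R.from_quat(o["ee_rot"]).as_matrix();G=o["position"]+.049*r[:,2]
obs=[]
for c,px in(("side",(349,100)),("top",(510,240))):
    manip.camera(c);m=near("tall_tumbler",c,px);ys,xs=np.nonzero(m);w=np.ones_like(m)
    if c=="side": w[:int(ys.min()+.4*np.ptp(ys))]=0
    else: w[:,int(xs.min()+.5*np.ptp(xs)):]=0
    print(c,xs.min(),xs.max(),ys.min(),ys.max());obs.append((manip.calibration(c),m,w))
def mod(p):
    M=G+p[0]*r[:,0]+p[2]*r[:,1]-np.array([0,0,p[1]]);a=M-G;a/=np.linalg.norm(a)
    return [np.vstack([circ(M,a,.029),circ(M-.105*a,a,.029)])],M,a
for sel in(obs,obs[:1],obs[1:]):
    f=lambda p:sum((w*np.abs(render(k,mod(p)[0])-m)).sum()/m.sum() for k,m,w in sel)
    s=minimize(f,[0,.085,0],method="Nelder-Mead",options=dict(initial_simplex=[[0,.085,0],[.015,.085,0],[0,.095,0],[0,.085,.01]],xatol=1e-4,fatol=1e-4))
    _,M,a=mod(s.x);print(s.x,s.fun,"mouth",M,"tilt deg",np.degrees(np.arccos(-a[2])))
```

```text
side 336 363 68 126
top 498 542 211 258
[-0.00888988  0.07927617 -0.00151415] 0.1132748823667398 mouth [ 0.47509531 -0.31161988  0.1769425 ] tilt deg 6.489074099213127
[-0.00636833  0.07887387  0.00013565] 0.04887472230271419 mouth [ 0.47738261 -0.30965816  0.1773464 ] tilt deg 4.616793968218921
[-1.21450881e-02  8.81082958e-02  6.19994937e-05] 0.045282112845138056 mouth [ 0.4757016  -0.31518541  0.16810681] tilt deg 7.847483804533054
```

The cup hangs mouth down, tilted about 6°, with its mouth centred within 5 mm of the peg and the rim at about 0.175 m. I'll lower it.

```bash
python3 -m jog '[{"grip":1,"slide":[0.2,0,1.5],"yaw":0},{"grip":1,"slide":[0,0,2.5],"yaw":0},{"grip":1,"slide":[0,0,2.5],"yaw":0},{"grip":1,"slide":[0,0,2.5],"yaw":0},{"grip":1,"slide":[0,0,2.5],"yaw":0},{"grip":1,"slide":[0,0,2],"yaw":0},{"grip":1,"slide":[0,0,1],"yaw":0},{"grip":1,"slide":[0,0,0],"yaw":0}]' 25
python3 -m jog '[{"grip":1,"slide":[0,0,0.4],"yaw":0},{"grip":1,"slide":[0,0,0.3],"yaw":0},{"grip":1,"slide":[0,0,0],"yaw":0}]' 25
```

```text
clock: 9.1
position: [0.4788, -0.3022, 0.1587]
ee_rot: [0.8, 0.6, -0.001, -0.001]
ft_force: [-0.3, 0.6, -1.4]
grip_width: 0.682
grasp_force: 30.3
clock: 9.4
position: [0.4797, -0.3027, 0.1536]
ee_rot: [0.8, 0.6, 0.0, 0.0]
ft_force: [-0.8, 0.8, -0.8]
grip_width: 0.681
grasp_force: 30.3
```

No contact yet, so I'll continue in small steps.

```bash
python3 -m jog '[{"grip":1,"slide":[0,0,0.3],"yaw":0},{"grip":1,"slide":[0,0,0.3],"yaw":0},{"grip":1,"slide":[0,0,0],"yaw":0}]' 25
python3 -m jog '[{"grip":1,"slide":[0,0,0.25],"yaw":0},{"grip":1,"slide":[0,0,0],"yaw":0}]' 25
python3 - <<'E'
from h import *
a=manip.camera("side");b=manip.camera("top");cv2.imwrite("pics/s5.png",np.hstack([cv2.resize(a[80:230,280:410],None,fx=3,fy=3),cv2.resize(b[170:320,430:560],None,fx=3,fy=3)]))
E
```

```text
clock: 9.7
position: [0.4794, -0.3026, 0.147]
ee_rot: [0.8, 0.6, -0.0, -0.0]
ft_force: [-0.8, -0.4, -1.9]
grip_width: 0.687
grasp_force: 30.3
clock: 9.9
position: [0.4794, -0.3027, 0.1446]
ee_rot: [0.8, 0.6, -0.0, -0.0]
ft_force: [-0.0, 0.2, -1.2]
grip_width: 0.684
grasp_force: 30.3
```

View pics/s5.png

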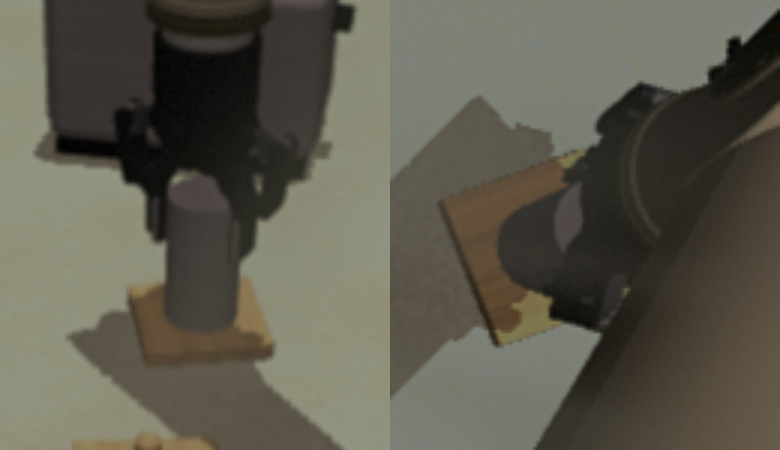

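The cup is around the peg, with the rim bottom at (200,325) in the side crop, just above the foot. I'll lower it until contact.

```bash
python3 -m jog '[{"grip":1,"slide":[0,0,0.25],"yaw":0},{"grip":1,"slide":[0,0,0],"yaw":0}]' 25
python3 -m jog '[{"grip":1,"slide":[0,0,0.25],"yaw":0},{"grip":1,"slide":[0,0,0],"yaw":0}]' 25
python3 -m jog '[{"grip":1,"slide":[0,0,0.2],"yaw":0},{"grip":1,"slide":[0,0,0],"yaw":0}]' 25
```

```text
clock: 10.2
position: [0.48, -0.3029, 0.1436]
ee_rot: [0.8, 0.6, 0.001, 0.0]
ft_force: [-3.9, 4.4, 12.9]
grip_width: 0.684
grasp_force: 31.2
clock: 10.4
position: [0.48, -0.3031, 0.1424]
ee_rot: [0.8, 0.6, 0.001, 0.0]
ft_force: [-9.5, 8.2, 28.4]
grip_width: 0.681
grasp_force: 32.6
clock: 10.6
position: [0.48, -0.3033, 0.1408]
ee_rot: [0.8, 0.6, 0.001, 0.0]
ft_force: [-11.6, 9.0, 33.6]
grip_width: 0.685
grasp_force: 33.0
```

The rim is on the foot. I'll ease the pressure, then open slowly and retreat upward.

```bash
python3 -m jog '[{"grip":1,"slide":[0,0,-0.4],"yaw":0},{"grip":1,"slide":[0,0,0],"yaw":0}]' 20
python3 -m jog '[{"grip":-0.4,"slide":[0,0,0],"yaw":0},{"grip":-0.6,"slide":[0,0,0],"yaw":0},{"grip":-0.8,"slide":[0,0,0],"yaw":0},{"grip":-1,"slide":[0,0,0],"yaw":0},{"grip":-1,"slide":[0,0,0],"yaw":0},{"grip":-1,"slide":[0,0,0],"yaw":0}]' 20
python3 -m jog '[{"grip":-1,"slide":[0,0,-1],"yaw":0},{"grip":-1,"slide":[0,0,-2],"yaw":0},{"grip":-1,"slide":[0,0,-3.5],"yaw":0},{"grip":-1,"slide":[0,0,-3.5],"yaw":0},{"grip":-1,"slide":[0,0,-3.5],"yaw":0},{"grip":-1,"slide":[0,0,-1.5],"yaw":0},{"grip":-1,"slide":[0,0,0],"yaw":0},{"grip":-1,"slide":[0,0,0],"yaw":0}]' 20
python3 - <<'E'
from h import *
a=manip.camera("side");b=manip.camera("top");cv2.imwrite("pics/s6.png",np.hstack([cv2.resize(a[80:330,190:410],None,fx=2,fy=2),cv2.resize(b[170:320,430:540],(330,500))]))
E
```

```text
clock: 10.8
position: [0.4798, -0.3029, 0.1424]
ee_rot: [0.8, 0.6, 0.0, 0.0]
ft_force: [-1.0, -0.2, -2.0]
grip_width: 0.684
grasp_force: 30.4
clock: 11.4
position: [0.4795, -0.3027, 0.1418]
ee_rot: [0.8, 0.6, -0.0, -0.0]
ft_force: [-0.2, 0.4, -0.3]
grip_width: 1.001
grasp_force: 0.0
clock: 12.2
position: [0.4794, -0.3025, 0.2914]
ee_rot: [0.8, 0.6, 0.0, -0.0]
ft_force: [0.7, -0.3, -0.4]
grip_width: 0.999
grasp_force: 0.0
```

View pics/s6.png

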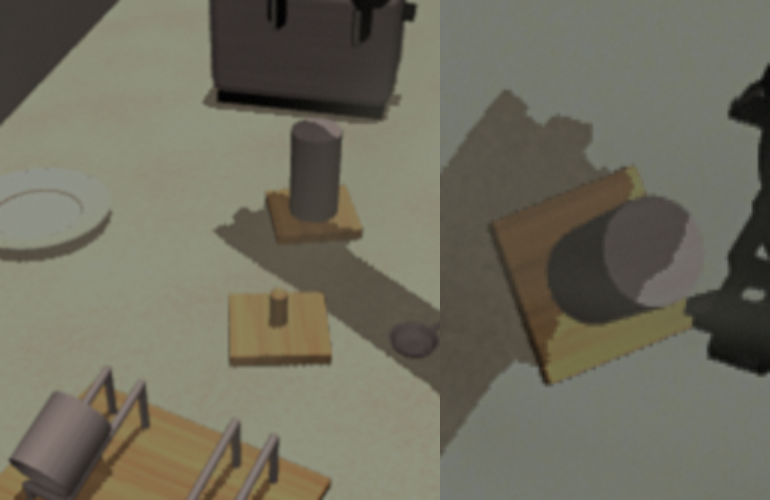

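The tumbler stands upright, mouth down, on the tall stand's foot: (315,170) in the side crop and centred in the top crop. The short tumbler is still in its bay and the gripper is clear.

```bash
python3 -c "
from workcell import manip
print(manip.hand_in())"
```

```text
the job is handed in; nothing more can be done
None
```

The tall tumbler was lowered until its rim touched the tall stand's foot and only then released; it now stands mouth down around the tall peg, the short tumbler and short peg were left alone, and the job is handed in at about 12 s (hand-in returned no verdict).

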